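Clamp the fuse box in the notched-rail assembly holder

TASK

Clamp the fuse box in the assembly holder for wiring: lift the red release bar and, holding it up, slide the blue carriage along the rails so that its jaw pushes the fuse box gently up against the sprung pad of the far end jaw and presses that pad a little more than half-way in. Then let the bar go so that its tooth drops fully into the nearest notch and the spring keeps the box held flat on the rails, and take your hand away. Do not squeeze the box hard or drive the pad to its end stop, and leave the screwdriver, tape roll and spray can alone.

Things in the scene. Friction and masses are not known exactly. Their poses are not given: they have to be found in the camera images.
- holder: Assembly holder on the bench: grey base 100 x 520 x 18 mm, two support rails (tops 45 mm above the bench) between 55 mm high side lips, notched strip down the middle. Origin: middle of the base's underside. Its y axis runs along the rails from the carriage to the blue end jaw (the clamping direction), x across, z up. The end jaw stands at a different, unmeasured place each time
- carriage: Blue carriage sliding along the holder's y, 94 mm across, 52 mm long, top 88 mm above the bench. Origin: under the release bar, at bench height, on the centre line; axes as the holder's. 1.2 N friction plus 80 N per m/s of grease drag. Locked while the tooth is in a notch. Notches are 8 mm apart, round-edged, with about 2 mm of play; they are found by feel. It has to travel 80 to 200 mm
- jaw_face (a point): Middle of the carriage's upright jaw face (rubber, 56 x 36 mm, 67 mm above the bench, 33 mm ahead of the carriage origin along y), which pushes the fuse box. Facing it, the end jaw has a like rubber pad on springs: it starts to give at 2 N, takes 0.7 N more per mm pressed in, and meets a hard stop at 20 mm (16 N). Pressed 11 to 17 mm in (10 to 14 N) is right before letting go
- bar_grip (a point): Centre of the red release bar on the carriage: 84 mm long across the rails (holder x), 14 mm thick along y, 14 mm high, 125 mm above the bench when down. 8 mm rods 33 mm either side of its centre carry it; between them it is free down to the carriage top, 30 mm below its underside. Axes as the holder's. Pinch it from above, closing along y; lift straight up; pushing it along y moves the carriage
- release_bar (a joint): Lift of the release bar in m: 0 with its tooth fully down in a notch, about 0.008 with the tooth on top of the strip, 0.014 at its upper stop. About 11 mm of lift lets the carriage slide freely. A spring and its weight pull it down: 8 N at the bottom, 12 N at the top
- box_center (a point): Centre of the fuse box: black plastic, 60 mm across (holder x), 120 mm long (holder y), 30 mm high plus coloured fuses and relays to 45 mm, about 0.3 kg, loose on the support rails between the two jaws, 5 to 65 mm short of the sprung pad. Axes as the holder's. It slides with 1 to 3 N of friction and is spoilt if pressed with more than 20 N
- screwdriver: Red-handled screwdriver, 200 mm long, lying on the bench on the robot's side of the holder; leave it alone
- tape_roll: Yellow roll of tape lying flat on the bench, 72 mm across, 19 mm high, origin at the centre of its underside; leave it alone
- spray_can: Green spray can standing on the bench, 52 mm across, 125 mm high, origin at the centre of its underside; leave it alone
Mind the look-alikes: they are no part of the job. What is shaped like the part that bears box_center but pink or purple is not meant.

How it is judged:
On the way, in this order (a step that is already met when the one before it is completed fails the run):
1. the release bar is lifted, its tooth clear of the notched strip (value of joint release_bar above 0.0095 m), for 0.2 s.
2. with the bar still up, the carriage's jaw presses the fuse box against the sprung pad with at least 6 N (contact force between fuse_box and carriage above 6 N and value of joint release_bar above 0.0065 m), for 0.2 s.
At the end, for the whole second after the job is handed in: The release bar is down with its tooth fully in a notch (within 2 mm), the carriage stands still, and the fuse box lies flat on the rails (within 3 mm, square within 0.06 rad), at rest, held between the jaw and the sprung pad with 2 to 15 N (value of joint release_bar below 0.002 m and contact force between fuse_box and carriage between 2 and 15 N and z of box_center in the frame of holder between 0.057 and 0.063 m and angle between the y axis of box_center and the y axis of holder, either way round below 0.06 rad and linear speed of each of fuse_box, carriage below 0.01 m/s); the robot touches nothing.
It fails at once if the fuse box is pressed by the jaw with more than 20 N (contact force between fuse_box and carriage above 20 N).
It fails at once if the screwdriver is moved by more than 30 mm (distance of screwdriver from where it was at the start of the episode above 0.03 m).
It fails at once if the tape roll is moved by more than 30 mm (distance of tape_roll from where it was at the start of the episode above 0.03 m).
It fails at once if the spray can is moved by more than 30 mm (distance of spray_can from where it was at the start of the episode above 0.03 m).
It also fails if it takes over 45 s, if anything falls off the work surface, if the arm or the gripper's body presses on something with over 40 N, if the wrist force passes 120 N, or if a joint passes its speed limit or range.

ROBOT

A 6-joint arm with a two-finger parallel gripper is mounted at the origin on the work surface. World frame = base frame: x ahead of the robot, y to its left, z up, the work surface at z = 0. Lengths are in m, angles in rad, forces in N, time in s.
With the tool pointing down it reaches from about 0.4 to 0.925 m from the base axis. Payload 3.4 kg.
Tool frame: the origin (TCP) lies between the finger pads; the fingertips stand 8 mm ahead of it and the grasp point (between the pads) lies 11 mm behind it; z points along the fingers, y is the line along which they close (so a half turn about z gives the same grasp; the last joint's range is limited). The gripper opens to 85 mm and grips with 20 to 120 N. Pads are 22 mm wide; open, the fingers measure 114 mm over their backs; the gripper's body (76 mm by 85 mm) begins 54 mm behind the grasp point. The pads swing forward as they close: fully open they stand 13 mm farther back than shut.
Start: joints at [-1.351, 0.307, 1.506, -0, 1.328, -0.073], TCP at [0.166, -0.551, 0.239] pointing down, gripper open.
Joint ranges: [-3.12, 3.12], [-1.05, 2.28], [0.14, 2.33], [-1.42, 4.57], [0.1, 2.73], [-2.68, 2.68]. Speed limits (rad/s): [2.57, 2.57, 3.14, 3.14, 3.14, 3.14].

INTERFACE

Orientations are given as a rotation vector (axis times angle).
In Python, from cell import r gives the robot as it stands. The module is installed in compiled form; this text tells all that it offers.
- The arm moves only by the tool play_rows, never from a script. Its arguments are lists of equal length, an entry for each row: "dp": the shift along the tool's x, y, z scaled (see below), a list of three; "dr": the turn, a rotation vector about the tool's x, y, z scaled (see below), a list of three; "gripper": the closure, from 0 (fully open) to 1 (shut). A call has 1 to 20 rows; each row is the pose to reach, as a shift and turn from the pose commanded when the call began, along the tool's axes at that moment; what a row does not reach only later rows make up. The controller multiplies each number of a shift by 120 mm and each number of a turn by 0.5 rad. A row lasts 1/12 s, in which the tool goes at most 41.7 mm and 7.16 degrees, less where a joint would pass 70% of its speed; a pose out of reach is approached as far as the arm can. A call with a number of a shift or a turn outside -1 to 1 is refused whole. A call with a gripper value outside its range is refused whole. The fingers move at their own pace and stop on an object; the grip force is fixed at half the most. Time passes only in rows, so rows that repeat a pose let the fingers close. It gives the time, the measured TCP pose, the force, the opening and the grip force at its end, in the units of the state.
- r.get_state(): the state, without advancing time (a new reading comes with each control period).
- r.capture(name): name is "scene" or "side" or "wrist"; returns a dict with "pixels" (400x640x3 uint8, red, green, blue), "z_map" (400x640 float32, m along the optical axis (not along the pixel's ray), 0 where there is no reading), "fx", "fy", "cx", "cy" (pixels), "rvec" (rotation vector, rad) and "tvec" (3), from world to camera coordinates, as OpenCV has them. Camera axes: x right, y down, z forward; pixel columns grow to the right and rows downward; lengths in m; the calibration is good to about 2 mm. The wrist camera is an equidistant fisheye: a pixel r from the principal point sees the ray r / f radians off the axis. A picture is of the moment at which its call begins.
- r.hand_in(): hands the job in; it is judged then, once.
The state is a dict: "t": time; "q": joint angles; "qd": joint speeds; "joint_torque": joint torques, N m; "position": TCP position; "tool_rot": TCP orientation; "force": force on the tool from outside, world axes, zero at the start; "wrist_torque": the same for the moment, N m; "gripper_width": finger opening in m; "grasp_force": force on a finger pad.
Only numpy, scipy, OpenCV 4.12 (cv2) and the standard library are available. Lean on these libraries where they do the work, as an engineer would, in place of code of your own. Each camera call takes 0.05 s, during which the arm holds its last target. There are 200 camera calls.

## Working session

There is one attempt and no reset: what is moved stays moved. The work goes in short steps, Python scripts to look and compute and a tool call to move; the robot and the scene stay as the last step left them, time stands still between calls to the robot, and variables do not carry over. Pictures are saved under pics/ and viewed, at most 10 in all, crops included, and the job is handed in when it is done.

Besides the shell and the picture viewer there is one more tool, called after "Call:" by a JSON object that holds its "method" and its "body", one argument or row to a line. play_rows: Moves the arm, as the interface text tells. Shifts and turns lie within -1 to 1; 1 stands for 120 mm of shift or 0.5 rad of turn. Its arguments: {"type":"object","properties":{"dp":{"type":"array"},"dr":{"type":"array"},"gripper":{"type":"array"}},"required":["dp","dr","gripper"]}

```bash
mkdir -p pics
python3 - <<'E'
from cell import r
import cv2,pickle
d={}
for n in("scene","side"):
    c=r.capture(n);d[n]=c;cv2.imwrite(f"pics/{n}0.png",c["pixels"][:,:,::-1]);print(n,c["fx"],c["tvec"],c["rvec"])
pickle.dump(d,open("d0.pkl","wb"));print(r.get_state())
E
```

```text
scene 364.44360715980645 [-0.251876   -0.34187554  1.09765373] [ 2.22085728  1.34622694 -0.42242271]
side 433.4063312103237 [-0.50340953  0.24538847  0.64394277] [ 2.25478641 -0.47985502  0.21063871]
{'t': 0.1, 'q': array([-1.35148750e+00,  3.07470611e-01,  1.50755688e+00, -2.46569883e-05,
        1.32840054e+00, -7.34790439e-02]), 'qd': array([-8.35277610e-04,  9.57343114e-05, -2.27573892e-03, -1.13993675e-03,
       -5.66498535e-04,  8.71156580e-04]), 'joint_torque': array([ 4.38288816e-04, -4.58527744e+01, -2.52606636e+01, -2.33862615e-06,
        5.56484680e-03, -3.18664638e-05]), 'position': array([ 0.16580215, -0.5499277 ,  0.23848361]), 'tool_rot': array([-3.10617815e+00, -4.58011604e-01,  2.47373018e-04]), 'force': array([-0.39374501, -0.35982686, -0.18794746]), 'wrist_torque': array([ 0.06760019, -0.03041928,  0.04449187]), 'grasp_force': 0.0, 'gripper_width': 0.08548803340788991}
```

View pics/scene0.png

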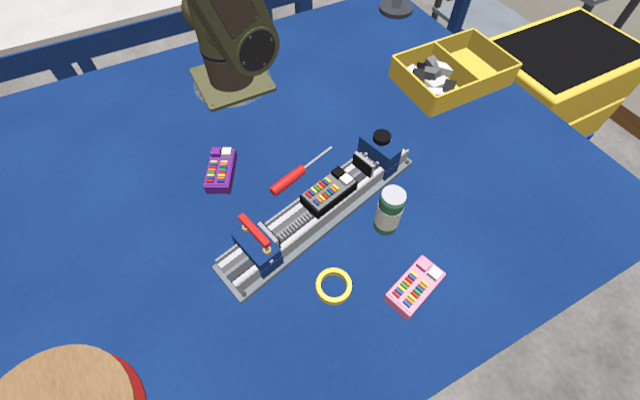

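View pics/side0.png

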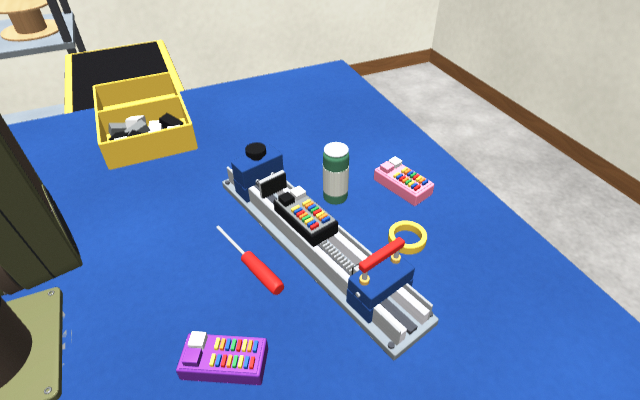

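Scene picture: red release bar at (255,230), on the blue carriage; end jaw at (380,150). Fuse-box candidates are the black one on the rails (330,190), the pink one (415,287) and the purple one (220,170). The black one fits: it is black and lies on the rails between the jaws. The side view agrees, with the bar at (383,255) and the black box at (308,217).

```bash
cat > h.py <<'E'
import numpy as np,cv2
def cloud(c):
    z=c["z_map"];v,u=np.mgrid[:400,:640]
    P=np.stack([(u-c["cx"])/c["fx"]*z,(v-c["cy"])/c["fy"]*z,z],-1)
    R=cv2.Rodrigues(np.array(c["rvec"]))[0]
    return (P-np.array(c["tvec"]))@R
E
python3 - <<'E'
import pickle,cv2,numpy as np
from h import cloud
d=pickle.load(open("d0.pkl","rb"))
for n in d:
    c=d[n];W=cloud(c);hsv=cv2.cvtColor(c["pixels"],cv2.COLOR_RGB2HSV);H,S,V=[hsv[...,i].astype(int) for i in range(3)]
    ok=(c["z_map"]>0)&(abs(W[...,0])<1)&(abs(W[...,1])<1)
    red=ok&((H<8)|(H>172))&(S>150)&(W[...,2]>.1)&(W[...,2]<.15)
    p=W[red];m=p.mean(0);a=cv2.PCACompute(p[:,:2].astype(np.float32),None)[1][0]
    t=(p[:,:2]-m[:2])@a
    print(n,"bar",len(p),m.round(4),p[:,2].max().round(4),"dir",a,"len",np.ptp(t).round(4),"mid",(m[:2]+a*(t.max()+t.min())/2).round(4))
    t=p[p[:,2]>.1285];print(' top',t.mean(0).round(4),len(t))
    # base long edges: grey low-saturation points z 10..60mm within 0.45 of bar
    g=ok&(S<60)&(V>90)&(W[...,2]>.012)&(W[...,2]<.06)&(np.hypot(W[...,0]-m[0],W[...,1]-m[1])<.5)
    k,l=cv2.connectedComponents(cv2.morphologyEx(g.astype(np.uint8),cv2.MORPH_CLOSE,np.ones((5,5))))
    b=max(range(1,k),key=lambda i:((l==i)&g).sum());p=W[(l==b)&g][:,:2].astype(np.float32)
    print(' base',cv2.minAreaRect(p))
    bl=ok&(V<60)&(S<90)&(W[...,2]>.05)&(W[...,2]<.095)&(np.hypot(W[...,0]-m[0],W[...,1]-m[1])<.35);p=W[bl];print(' black',len(p),p.mean(0).round(4))
c=d["scene"]["pixels"][130:300,200:430,::-1];cv2.imwrite("pics/crop.png",cv2.resize(c,None,fx=3.4,fy=3.4,interpolation=2))
E
```

```text
scene bar 318 [ 0.5818 -0.1456  0.1307] 0.1338 dir [0.9677552 0.2518924] len 0.0837 mid [ 0.58   -0.1461]
 top [ 0.5807 -0.1454  0.1311] 285
 base ((0.5422952175140381, 0.020353078842163086), (0.09899275749921799, 0.5209657549858093), 13.57325267791748)
 black 694 [0.5338 0.0611 0.0702]
side bar 541 [ 0.5777 -0.1478  0.1297] 0.1342 dir [0.9678264  0.25161847] len 0.0835 mid [ 0.5811 -0.1469]
 top [ 0.5792 -0.1462  0.1315] 392
 base ((0.535211443901062, 0.018293142318725586), (0.09940367937088013, 0.5198802947998047), 15.320698738098145)
 black 1170 [0.516  0.0543 0.0689]
```

View pics/crop.png

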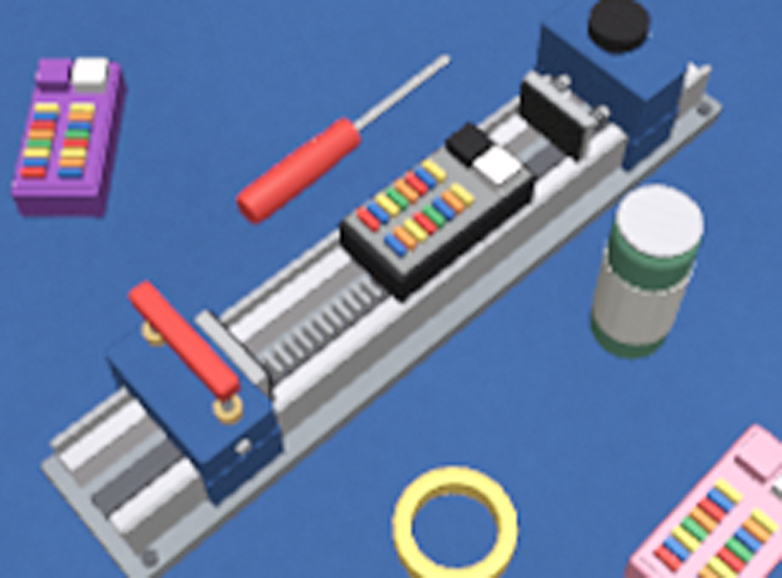

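The crop confirms the black box with fuses on the rails at crop (435,215), which is the part meant. The bar centre is about (0.581, -0.146, 0.125), and its length, height and base size all match the given figures. Moving above the bar.

Call:
{"method": "play_rows", "body": {
  "dp": [
    [0.43, -0.22, 0],
    [0.856, -0.444, 0],
    [0.856, -0.444, 0],
    [0.856, -0.444, 0]
  ],
  "dr": [
    [0, 0, 0],
    [0, 0, 0],
    [0, 0, 0],
    [0, 0, 0]
  ],
  "gripper": [0, 0, 0, 0]
}}

```text
t: 0.43
position: [0.2519, -0.4648, 0.2387]
tool_rot: [-3.103, -0.463, -0.003]
force: [-0.6, -0.6, 0.5]
gripper_width: 0.0853
grasp_force: 0.0
```

Call:
{"method": "play_rows", "body": {
  "dp": [
    [0.43, -0.22, 0],
    [0.856, -0.444, 0],
    [0.856, -0.444, 0],
    [0.856, -0.444, 0]
  ],
  "dr": [
    [0, 0, 0],
    [0, 0, 0],
    [0, 0, 0],
    [0, 0, 0]
  ],
  "gripper": [0, 0, 0, 0]
}}

```text
t: 0.77
position: [0.3348, -0.385, 0.239]
tool_rot: [-3.104, -0.465, -0.003]
force: [0.2, 0.1, 0.3]
gripper_width: 0.085
grasp_force: 0.0
```

Call:
{"method": "play_rows", "body": {
  "dp": [
    [0.43, -0.22, 0],
    [0.856, -0.444, 0],
    [0.856, -0.444, 0],
    [0.856, -0.444, 0]
  ],
  "dr": [
    [0, 0, 0],
    [0, 0, 0],
    [0, 0, 0],
    [0, 0, 0]
  ],
  "gripper": [0, 0, 0, 0]
}}

```text
t: 1.1
position: [0.4179, -0.3054, 0.2391]
tool_rot: [-3.105, -0.465, -0.003]
force: [-0.0, -0.2, 0.3]
gripper_width: 0.0854
grasp_force: 0.0
```

Call:
{"method": "play_rows", "body": {
  "dp": [
    [0.43, -0.22, 0],
    [0.856, -0.444, 0],
    [0.856, -0.444, 0],
    [0.856, -0.444, 0]
  ],
  "dr": [
    [0, 0, 0],
    [0, 0, 0],
    [0, 0, 0],
    [0, 0, 0]
  ],
  "gripper": [0, 0, 0, 0]
}}

```text
t: 1.43
position: [0.5013, -0.2254, 0.2391]
tool_rot: [-3.106, -0.464, -0.004]
force: [0.1, -0.1, -0.0]
gripper_width: 0.0849
grasp_force: 0.0
```

Call:
{"method": "play_rows", "body": {
  "dp": [
    [0.43, -0.22, 0],
    [0.856, -0.444, 0],
    [0.856, -0.444, 0],
    [0.856, -0.444, 0],
    [0.856, -0.444, 0]
  ],
  "dr": [
    [0, 0, 0.077],
    [0, 0, 0.077],
    [0, 0, 0.077],
    [0, 0, 0.077],
    [0, 0, 0.077]
  ],
  "gripper": [0, 0, 0, 0, 0]
}}

```text
t: 1.85
position: [0.5811, -0.1475, 0.2386]
tool_rot: [3.115, 0.402, -0.002]
force: [-0.8, -0.7, -0.8]
gripper_width: 0.0854
grasp_force: 0.0
```

```bash
cat >> h.py <<'E'
def show(tgt,r):
    s=r.get_state();R=cv2.Rodrigues(np.array(s["tool_rot"]))[0]
    print("t",s["t"],"pos",s["position"].round(4),"F",s["force"].round(2),"w",s["gripper_width"],"gf",s["grasp_force"])
    u=np.array([-.2517,.968,0]);v=np.array([.968,.2517,0])
    print("F u",(s["force"]@u).round(2),"pos rel u",((s["position"]-[.5806,-.1463,0])@u).round(4),"v",((s["position"]-[.5806,-.1463,0])@v).round(4))
    if tgt is not None: print("shift/0.12",(R.T@(np.array(tgt)-s["position"])/.12).round(3))
    print("yerr rad",np.arcsin(np.cross(R[:,1],-u)[2]).round(4),"toolz",R[:,2].round(4))
E
python3 - <<'E'
from cell import r
from h import *
show([.5806,-.1463,.114],r)
c=r.capture("wrist");cv2.imwrite("pics/w1.png",c["pixels"][:,:,::-1])
E
```

```text
t 1.85 pos [ 0.5811 -0.1475  0.2386] F [-0.8  -0.67 -0.81] w 0.08542602123280178 gf 0.0
F u -0.45 pos rel u -0.0013 v 0.0002
shift/0.12 [-0.    -0.011  1.038]
yerr rad -0.0024 toolz [-1.3e-03 -7.0e-04 -1.0e+00]
```

View pics/w1.png

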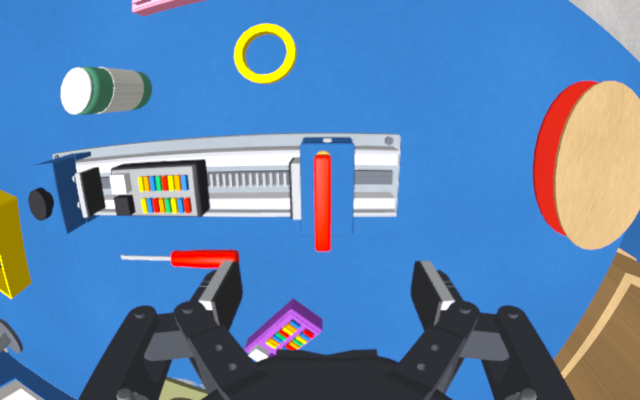

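The wrist view shows the bar at (322,202) midway between the fingers and square to them, with the box at (155,190) and the pad at (90,190). Descending and gripping.

Call:
{"method": "play_rows", "body": {
  "dp": [
    [0, 0, 0.25],
    [0, -0.01, 0.5],
    [0, -0.01, 0.8],
    [0, -0.01, 0.8]
  ],
  "dr": [
    [0, 0, 0],
    [0, 0, 0],
    [0, 0, 0],
    [0, 0, 0]
  ],
  "gripper": [0, 0, 0, 0]
}}

```text
t: 2.23
position: [0.574, -0.1465, 0.137]
tool_rot: [-3.112, -0.395, 0.02]
force: [-2.0, 0.3, -0.8]
gripper_width: 0.0852
grasp_force: 0.0
```

Call:
{"method": "play_rows", "body": {
  "dp": [
    [0, 0, 0.1],
    [0, 0, 0.2],
    [0, 0, 0.24],
    [0, 0, 0.24],
    [0, 0, 0.24],
    [0, 0, 0.24],
    [0, 0, 0.24],
    [0, 0, 0.24],
    [0, 0, 0.24],
    [0, 0, 0.24],
    [0, 0, 0.24],
    [0, 0, 0.24],
    [0, 0, 0.24],
    [0, 0, 0.24]
  ],
  "dr": [
    [0, 0, 0],
    [0, 0, 0],
    [0, 0, 0],
    [0, 0, 0],
    [0, 0, 0],
    [0, 0, 0],
    [0, 0, 0],
    [0, 0, 0],
    [0, 0, 0],
    [0, 0, 0],
    [0, 0, 0],
    [0, 0, 0],
    [0, 0, 0],
    [0, 0, 0]
  ],
  "gripper": [0, 0, 0, 0.4, 0.6, 0.75, 0.85, 1, 1, 1, 1, 1, 1, 1]
}}

```text
t: 3.4
position: [0.5805, -0.1449, 0.1154]
tool_rot: [-3.115, -0.399, -0.001]
force: [-1.7, 4.2, 5.9]
gripper_width: 0.0127
grasp_force: 59.3
```

Run:
```python
from cell import r
from h import *
show([.5806,-.1463,.114],r)
```

```text
t 3.4 pos [ 0.5805 -0.1449  0.1154] F [-1.74  4.18  5.95] w 0.012713430576713373 gf 59.328011870384216
F u 4.49 pos rel u 0.0014 v 0.0003
shift/0.12 [-0.002  0.012  0.012]
yerr rad -0.0004 toolz [ 4.0e-04  1.4e-03 -1.0e+00]
```

Call:
{"method": "play_rows", "body": {
  "dp": [
    [0, 0, -0.03],
    [0, 0, -0.06],
    [0, 0, -0.09],
    [0, 0, -0.105],
    [0, 0, -0.105],
    [0, 0, -0.105],
    [0, 0, -0.105],
    [0, 0, -0.105]
  ],
  "dr": [
    [0, 0, 0],
    [0, 0, 0],
    [0, 0, 0],
    [0, 0, 0],
    [0, 0, 0],
    [0, 0, 0],
    [0, 0, 0],
    [0, 0, 0]
  ],
  "gripper": [1, 1, 1, 1, 1, 1, 1, 1]
}}

```text
t: 4.07
position: [0.5804, -0.1449, 0.1256]
tool_rot: [-3.114, -0.398, 0.002]
force: [4.2, 4.3, -10.8]
gripper_width: 0.0126
grasp_force: 58.5
```

Run:
```python
from cell import r
from h import *
show(None,r)
```

```text
t 4.0667 pos [ 0.5804 -0.1449  0.1256] F [  4.2    4.33 -10.76] w 0.012628660084763248 gf 58.531063199043274
F u 3.14 pos rel u 0.0015 v 0.0001
yerr rad 0.0 toolz [-0.0013  0.0022 -1.    ]
```

Call:
{"method": "play_rows", "body": {
  "dp": [
    [0, 0, -0.014],
    [0, 0, -0.014],
    [0, 0, -0.014],
    [0, 0, -0.014]
  ],
  "dr": [
    [0, 0, 0],
    [0, 0, 0],
    [0, 0, 0],
    [0, 0, 0]
  ],
  "gripper": [1, 1, 1, 1]
}}

```text
t: 4.4
position: [0.5804, -0.1448, 0.1272]
tool_rot: [-3.114, -0.398, 0.002]
force: [3.7, 5.7, -10.3]
gripper_width: 0.0131
grasp_force: 58.5
```

Run:
```python
from cell import r
from h import *
import pickle
show(None,r)
d=pickle.load(open("d0.pkl","rb"));u=np.array([-.2517,.968]);v=np.array([.968,.2517])
for n in d:
    W=cloud(d[n]);px=d[n]["pixels"].max(2)
    q=W[...,:2]-[.5806,-.1463];a=q@u;b=q@v
    m=(d[n]["z_map"]>0)&(abs(b)<.028)&(W[...,2]>.055)&(W[...,2]<.084)&(px<75)&(a>.02)&(a<.4)
    h,e=np.histogram(a[m],np.arange(.02,.34,.005));print(n,[(round(x*1000),k) for x,k in zip(e,h) if k])
```

```text
t 4.4 pos [ 0.5804 -0.1448  0.1272] F [  3.7    5.67 -10.34] w 0.013059808876581565 gf 58.46702992916107
F u 4.56 pos rel u 0.0015 v 0.0001
yerr rad -0.0001 toolz [-0.0014  0.0023 -1.    ]
scene [(30, np.int64(6)), (130, np.int64(103)), (135, np.int64(37)), (140, np.int64(10)), (145, np.int64(11)), (150, np.int64(11)), (155, np.int64(13)), (160, np.int64(9)), (165, np.int64(12)), (170, np.int64(13)), (175, np.int64(12)), (180, np.int64(8)), (185, np.int64(12)), (190, np.int64(11)), (195, np.int64(12)), (200, np.int64(9)), (205, np.int64(11)), (210, np.int64(11)), (215, np.int64(13)), (220, np.int64(18)), (225, np.int64(9)), (230, np.int64(10)), (235, np.int64(9)), (240, np.int64(11)), (245, np.int64(4)), (290, np.int64(162)), (295, np.int64(4)), (315, np.int64(2)), (320, np.int64(1))]
side [(30, np.int64(6)), (130, np.int64(194)), (135, np.int64(57)), (145, np.int64(1)), (155, np.int64(1)), (160, np.int64(1)), (195, np.int64(1)), (200, np.int64(1)), (205, np.int64(1)), (215, np.int64(1)), (220, np.int64(22)), (225, np.int64(2)), (230, np.int64(3)), (235, np.int64(3)), (290, np.int64(216)), (295, np.int64(69)), (315, np.int64(1)), (320, np.int64(2))]
```

Call:
{"method": "play_rows", "body": {
  "dp": [
    [0, -0.02, 0],
    [0, -0.06, 0],
    [0, -0.11, 0],
    [0, -0.16, 0],
    [0, -0.21, 0],
    [0, -0.26, 0],
    [0, -0.31, 0],
    [0, -0.36, 0],
    [0, -0.41, 0],
    [0, -0.46, 0],
    [0, -0.51, 0],
    [0, -0.56, 0],
    [0, -0.61, 0],
    [0, -0.66, 0],
    [0, -0.71, 0],
    [0, -0.73, 0],
    [0, -0.73, 0],
    [0, -0.73, 0]
  ],
  "dr": [
    [0, 0, 0],
    [0, 0, 0],
    [0, 0, 0],
    [0, 0, 0],
    [0, 0, 0],
    [0, 0, 0],
    [0, 0, 0],
    [0, 0, 0],
    [0, 0, 0],
    [0, 0, 0],
    [0, 0, 0],
    [0, 0, 0],
    [0, 0, 0],
    [0, 0, 0],
    [0, 0, 0],
    [0, 0, 0],
    [0, 0, 0],
    [0, 0, 0]
  ],
  "gripper": [1, 1, 1, 1, 1, 1, 1, 1, 1, 1, 1, 1, 1, 1, 1, 1, 1, 1]
}}

```text
t: 5.9
position: [0.5583, -0.0614, 0.1282]
tool_rot: [-3.116, -0.399, 0.001]
force: [3.5, -0.1, -12.4]
gripper_width: 0.0126
grasp_force: 58.7
```

Run:
```python
from cell import r
from h import *
show(None,r)
```

```text
t 5.9 pos [ 0.5583 -0.0614  0.1282] F [  3.55  -0.13 -12.36] w 0.012624074785736898 gf 58.65583777427673
F u -1.02 pos rel u 0.0878 v -0.0003
yerr rad -0.0001 toolz [-8.e-04 -1.e-04 -1.e+00]
```

Call:
{"method": "play_rows", "body": {
  "dp": [
    [0, -0.02, 0.004],
    [0, -0.05, 0.004],
    [0, -0.08, 0.004],
    [0, -0.11, 0.004],
    [0, -0.14, 0.004],
    [0, -0.17, 0.004],
    [0, -0.2, 0.004],
    [0, -0.23, 0.004],
    [0, -0.26, 0.004],
    [0, -0.29, 0.004],
    [0, -0.32, 0.004],
    [0, -0.35, 0.004],
    [0, -0.367, 0.004],
    [0, -0.367, 0.004],
    [0, -0.367, 0.004],
    [0, -0.367, 0.004]
  ],
  "dr": [
    [0, 0, 0],
    [0, 0, 0],
    [0, 0, 0],
    [0, 0, 0],
    [0, 0, 0],
    [0, 0, 0],
    [0, 0, 0],
    [0, 0, 0],
    [0, 0, 0],
    [0, 0, 0],
    [0, 0, 0],
    [0, 0, 0],
    [0, 0, 0],
    [0, 0, 0],
    [0, 0, 0],
    [0, 0, 0]
  ],
  "gripper": [1, 1, 1, 1, 1, 1, 1, 1, 1, 1, 1, 1, 1, 1, 1, 1]
}}

```text
t: 7.23
position: [0.547, -0.0187, 0.1282]
tool_rot: [3.116, 0.398, -0.001]
force: [2.1, -1.4, -12.3]
gripper_width: 0.0128
grasp_force: 58.8
```

Run:
```python
from cell import r
from h import *
show(None,r)
c=r.capture("side");cv2.imwrite("pics/s2.png",cv2.resize(c["pixels"][120:340,200:480,::-1],None,fx=2.7,fy=2.7,interpolation=2))
W=cloud(c);px=c["pixels"].max(2);u=np.array([-.2517,.968]);v=np.array([.968,.2517])
q=W[...,:2]-[.5806,-.1463];a=q@u;b=q@v
m=(c["z_map"]>0)&(abs(b)<.028)&(W[...,2]>.055)&(W[...,2]<.084)&(px<75)&(a>.05)&(a<.4)
h,e=np.histogram(a[m],np.arange(.1,.34,.002));print([(round(x*1000),int(k)) for x,k in zip(e,h) if k>3])
```

```text
t 7.2333 pos [ 0.547  -0.0187  0.1282] F [  2.08  -1.41 -12.3 ] w 0.0127631576224616 gf 58.82139980792999
F u -1.89 pos rel u 0.1319 v -0.0004
yerr rad 0.0 toolz [-7.e-04 -1.e-04 -1.e+00]
[(250, 7), (252, 14), (254, 5), (292, 64), (294, 86), (296, 6)]
```

View pics/s2.png

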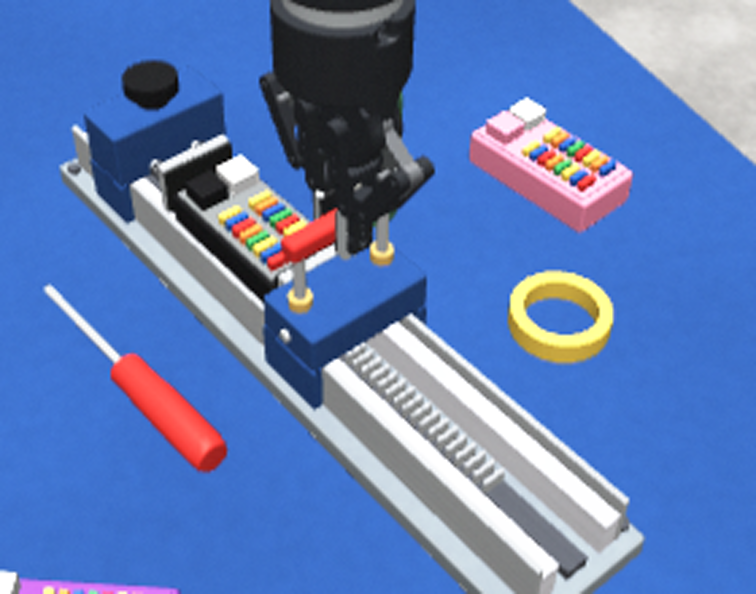

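The crop shows the box pushed by the jaw and its front edge just short of the sprung pad near (185,190), with the bar held up and nothing else disturbed. Creeping on now, watching the force.

Call:
{"method": "play_rows", "body": {
  "dp": [
    [0, -0.015, 0.003],
    [0, -0.03, 0.003],
    [0, -0.045, 0.003],
    [0, -0.06, 0.003],
    [0, -0.06, 0.003],
    [0, -0.06, 0.003]
  ],
  "dr": [
    [0, 0, 0],
    [0, 0, 0],
    [0, 0, 0],
    [0, 0, 0],
    [0, 0, 0],
    [0, 0, 0]
  ],
  "gripper": [1, 1, 1, 1, 1, 1]
}}

```text
t: 7.78
position: [0.545, -0.0112, 0.1278]
tool_rot: [-3.115, -0.399, 0.001]
force: [1.6, -2.2, -11.6]
gripper_width: 0.0129
grasp_force: 58.8
```

Call:
{"method": "play_rows", "body": {
  "dp": [
    [0, -0.01, 0],
    [0, -0.02, 0],
    [0, -0.03, 0],
    [0, -0.033, 0],
    [0, -0.033, 0],
    [0, -0.033, 0]
  ],
  "dr": [
    [0, 0, 0],
    [0, 0, 0],
    [0, 0, 0],
    [0, 0, 0],
    [0, 0, 0],
    [0, 0, 0]
  ],
  "gripper": [1, 1, 1, 1, 1, 1]
}}

```text
t: 8.28
position: [0.5443, -0.0086, 0.1279]
tool_rot: [3.115, 0.399, -0.001]
force: [0.9, -6.2, -12.0]
gripper_width: 0.0126
grasp_force: 58.8
```

Run:
```python
from cell import r
from h import *
show(None,r)
```

```text
t 8.2833 pos [ 0.5443 -0.0086  0.1279] F [  0.9   -6.24 -11.97] w 0.012617295685978785 gf 58.781484961509705
F u -6.27 pos rel u 0.1425 v -0.0004
yerr rad -0.0002 toolz [-4.0e-04 -1.3e-03 -1.0e+00]
```

Call:
{"method": "play_rows", "body": {
  "dp": [
    [0, -0.01, 0],
    [0, -0.02, 0],
    [0, -0.03, 0],
    [0, -0.033, 0],
    [0, -0.033, 0],
    [0, -0.033, 0]
  ],
  "dr": [
    [0, 0, 0],
    [0, 0, 0],
    [0, 0, 0],
    [0, 0, 0],
    [0, 0, 0],
    [0, 0, 0]
  ],
  "gripper": [1, 1, 1, 1, 1, 1]
}}

```text
t: 8.78
position: [0.5436, -0.0055, 0.128]
tool_rot: [3.114, 0.399, -0.001]
force: [2.1, -7.7, -12.1]
gripper_width: 0.0126
grasp_force: 58.8
```

Call:
{"method": "play_rows", "body": {
  "dp": [
    [0, -0.01, 0],
    [0, -0.02, 0],
    [0, -0.03, 0],
    [0, -0.033, 0],
    [0, -0.033, 0],
    [0, -0.033, 0]
  ],
  "dr": [
    [0, 0, 0],
    [0, 0, 0],
    [0, 0, 0],
    [0, 0, 0],
    [0, 0, 0],
    [0, 0, 0]
  ],
  "gripper": [1, 1, 1, 1, 1, 1]
}}

```text
t: 9.28
position: [0.5428, -0.0025, 0.128]
tool_rot: [3.112, 0.399, -0.0]
force: [1.4, -11.5, -13.4]
gripper_width: 0.0129
grasp_force: 58.8
```

Run:
```python
from cell import r
from h import *
show(None,r)
c=r.capture("side");W=cloud(c);px=c["pixels"].max(2);u=np.array([-.2517,.968]);v=np.array([.968,.2517])
q=W[...,:2]-[.5806,-.1463];a=q@u;b=q@v
m=(c["z_map"]>0)&(abs(b)<.028)&(W[...,2]>.078)&(W[...,2]<.084)&(px<75)&(a>.28)&(a<.33)
print(m.sum(),np.median(a[m]))
import pickle
c=pickle.load(open("d0.pkl","rb"))["side"];W=cloud(c);px=c["pixels"].max(2)
q=W[...,:2]-[.5806,-.1463];a=q@u;b=q@v
m=(c["z_map"]>0)&(abs(b)<.028)&(W[...,2]>.078)&(W[...,2]<.084)&(px<75)&(a>.28)&(a<.33)
print(m.sum(),np.median(a[m]))
```

```text
t 9.2833 pos [ 0.5428 -0.0025  0.128 ] F [  1.36 -11.53 -13.4 ] w 0.012901370121231697 gf 58.840999603271484
F u -11.5 pos rel u 0.1487 v -0.0004
yerr rad -0.0006 toolz [ 3.e-04 -4.e-03 -1.e+00]
57 0.3018246241698459
57 0.29406737294776747
```

Call:
{"method": "play_rows", "body": {
  "dp": [
    [0, -0.01, 0],
    [0, -0.02, 0],
    [0, -0.03, 0],
    [0, -0.04, 0],
    [0, -0.046, 0],
    [0, -0.046, 0],
    [0, -0.046, 0],
    [0, -0.046, 0]
  ],
  "dr": [
    [0, 0, 0],
    [0, 0, 0],
    [0, 0, 0],
    [0, 0, 0],
    [0, 0, 0],
    [0, 0, 0],
    [0, 0, 0],
    [0, 0, 0]
  ],
  "gripper": [1, 1, 1, 1, 1, 1, 1, 1]
}}

```text
t: 10.0
position: [0.5417, 0.0018, 0.1281]
tool_rot: [3.11, 0.399, 0.0]
force: [2.1, -13.5, -11.9]
gripper_width: 0.0127
grasp_force: 58.9
```

Run:
```python
from cell import r
from h import *
show(None,r)
```

```text
t 10.0 pos [0.5417 0.0018 0.1281] F [  2.09 -13.47 -11.86] w 0.01266791480600811 gf 58.881096839904785
F u -13.57 pos rel u 0.1531 v -0.0004
yerr rad -0.0008 toolz [ 8.0e-04 -5.8e-03 -1.0e+00]
```

Call:
{"method": "play_rows", "body": {
  "dp": [
    [0, 0, 0.02],
    [0, 0, 0.04],
    [0, 0, 0.06],
    [0, 0, 0.08],
    [0, 0, 0.1],
    [0, 0, 0.106],
    [0, 0, 0.106],
    [0, 0, 0.106],
    [0, 0, 0.106]
  ],
  "dr": [
    [0, 0, 0],
    [0, 0, 0],
    [0, 0, 0],
    [0, 0, 0],
    [0, 0, 0],
    [0, 0, 0],
    [0, 0, 0],
    [0, 0, 0],
    [0, 0, 0]
  ],
  "gripper": [1, 1, 1, 1, 1, 1, 1, 1, 1]
}}

```text
t: 10.75
position: [0.5417, 0.0018, 0.1159]
tool_rot: [3.11, 0.399, 0.0]
force: [0.5, -14.1, -8.6]
gripper_width: 0.0129
grasp_force: 59.4
```

Run:
```python
from cell import r
from h import *
show(None,r)
```

```text
t 10.75 pos [0.5417 0.0018 0.1159] F [  0.46 -14.08  -8.63] w 0.01285294337925979 gf 59.412134885787964
F u -13.74 pos rel u 0.1532 v -0.0004
yerr rad -0.0009 toolz [ 0.001  -0.0057 -1.    ]
```

The tooth has dropped into the notch: z is back to within 0.5 mm of the down height. Seating the last bit and opening.

Call:
{"method": "play_rows", "body": {
  "dp": [
    [0, 0, 0.006],
    [0, 0, 0.006],
    [0, 0, 0.006]
  ],
  "dr": [
    [0, 0, 0],
    [0, 0, 0],
    [0, 0, 0]
  ],
  "gripper": [1, 1, 1]
}}

```text
t: 11.0
position: [0.5417, 0.0018, 0.1155]
tool_rot: [3.11, 0.399, 0.001]
force: [-0.3, -14.1, -6.1]
gripper_width: 0.0129
grasp_force: 59.7
```

Call:
{"method": "play_rows", "body": {
  "dp": [
    [0, 0, 0],
    [0, 0, 0],
    [0, 0, 0],
    [0, 0, 0],
    [0, 0, 0],
    [0, 0, 0],
    [0, 0, 0],
    [0, 0, 0],
    [0, 0, 0],
    [0, 0, 0]
  ],
  "dr": [
    [0, 0, 0],
    [0, 0, 0],
    [0, 0, 0],
    [0, 0, 0],
    [0, 0, 0],
    [0, 0, 0],
    [0, 0, 0],
    [0, 0, 0],
    [0, 0, 0],
    [0, 0, 0]
  ],
  "gripper": [0.8, 0.6, 0.4, 0.2, 0, 0, 0, 0, 0, 0]
}}

```text
t: 11.83
position: [0.5411, 0.0053, 0.1145]
tool_rot: [-3.116, -0.398, 0.0]
force: [-0.5, 0.4, -0.0]
gripper_width: 0.0856
grasp_force: 0.0
```

Run:
```python
from cell import r
from h import *
show(None,r)
```

```text
t 11.8333 pos [0.5411 0.0053 0.1145] F [-0.55  0.42 -0.02] w 0.08558795847852045 gf 0.0
F u 0.55 pos rel u 0.1566 v -0.0
yerr rad 0.0 toolz [-1.e-04  1.e-04 -1.e+00]
```

Fingers are open and forces are zero. Retreating straight up.

Call:
{"method": "play_rows", "body": {
  "dp": [
    [0, 0, -0.15],
    [0, 0, -0.4],
    [0, 0, -0.7],
    [0, 0, -0.95],
    [0, 0, -0.95],
    [0, 0, -0.95],
    [0, 0, -0.95]
  ],
  "dr": [
    [0, 0, 0],
    [0, 0, 0],
    [0, 0, 0],
    [0, 0, 0],
    [0, 0, 0],
    [0, 0, 0],
    [0, 0, 0]
  ],
  "gripper": [0, 0, 0, 0, 0, 0, 0]
}}

```text
t: 12.42
position: [0.5406, 0.0052, 0.2281]
tool_rot: [-3.116, -0.398, 0.001]
force: [-0.5, -0.7, -0.0]
gripper_width: 0.0856
grasp_force: 0.0
```

Run:
```python
from cell import r
from h import *
show(None,r)
c=r.capture("side");cv2.imwrite("pics/s3.png",cv2.resize(c["pixels"][120:340,200:480,::-1],None,fx=2.7,fy=2.7,interpolation=2))
W=cloud(c);px=c["pixels"].max(2);u=np.array([-.2517,.968]);v=np.array([.968,.2517])
q=W[...,:2]-[.5806,-.1463];a=q@u;b=q@v
m=(c["z_map"]>0)&(abs(b)<.028)&(W[...,2]>.078)&(W[...,2]<.084)&(px<75)&(a>.28)&(a<.33)
print("pad",m.sum(),np.median(a[m]))
hsv=cv2.cvtColor(c["pixels"],cv2.COLOR_RGB2HSV);H,S=hsv[...,0],hsv[...,1]
m=((H<8)|(H>172))&(S>150)&(W[...,2]>.1285)&(W[...,2]<.155)&(abs(a-.15)<.03);print("bar top",m.sum(),np.median(W[m],axis=0),np.median(a[m]))
```

```text
t 12.4167 pos [0.5406 0.0052 0.2281] F [-0.5  -0.67 -0.03] w 0.08557919957265005 gf 0.0
F u -0.52 pos rel u 0.1567 v -0.0006
yerr rad 0.0001 toolz [-7.e-04  1.e-04 -1.e+00]
pad 53 0.3052586520142041
bar top 287 [ 0.53903703 -0.00151676  0.13157991] 0.14965125076779554
```

View pics/s3.png

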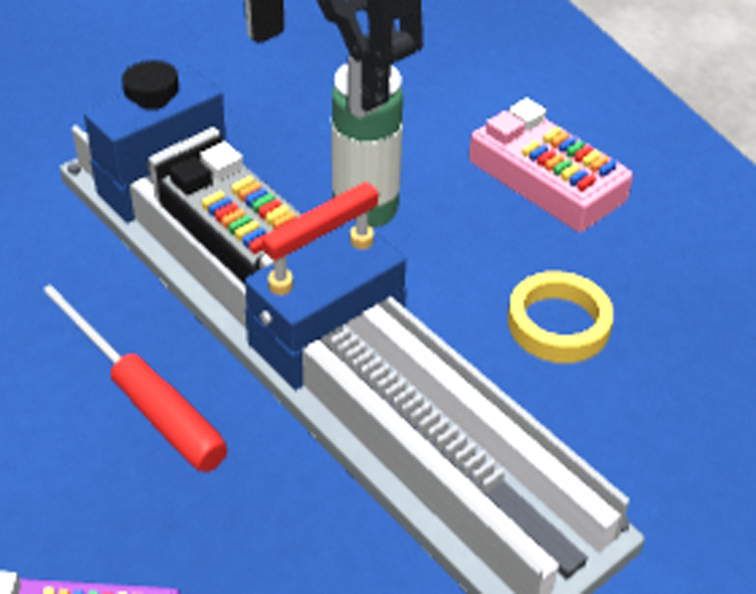

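The crop shows the box held flat between the jaw and the pad and nothing else disturbed. The bar top is at 0.1316 m, as at the start, so the tooth is fully down. The pad is pressed about 11 mm, roughly 10 N.

```bash
python3 -c "
from cell import r
print(r.hand_in())"
```

```text
the job is handed in; nothing more can be done
None
```

The fuse box is clamped and the job is handed in (no verdict was returned): the bar is back down at its starting height, the pad is pressed about 11 mm (roughly 10 N by its spring rate), and the hand is clear.

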